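# Find the rocking tub lid on the bar and hold it home

## Task

One of the four lids on the garnish station is not seated. Press lightly near the edges of the lids with shut fingertips to find the one that rocks, then press it down in its middle until it is fully home, and finish while still holding it there so that its clip can be fastened. Only press, without heavy force: never pinch, pull up or carry anything, and leave the glass, jug and tamper where they stand.

Things in the scene. Friction and masses are not known exactly. Their poses are not given: they have to be found in the camera images.
- station: Low steel station fixed to the counter, 150 mm (x) by 500 mm (y), 70 mm high; origin centre of its underside, z up. Four identical square flat white lids (94 x 94 mm, round steel inlay 34 mm across in the middle) in a row along y, 118 mm apart. Three are clipped down and do not give; one, in any place, is unseated: it looks the same but stands on a springy seal 5 mm above its rim.
- place_1 (a point): Centre of the opening under lid 1 (the +y end of the row), level with the station's top, 70 mm above the counter; axes as the station's. The lid's middle lies straight above it, its flat top 10 to 19 mm above this point (this varies at random and does not tell which lid is unseated).
- place_2 (a point): Centre of the opening under lid 2 (second from the +y end), level with the station's top, 70 mm above the counter; axes as the station's. The lid's middle lies straight above it, its flat top 10 to 19 mm above this point (this varies at random and does not tell which lid is unseated).
- place_3 (a point): Centre of the opening under lid 3 (third from the +y end), level with the station's top, 70 mm above the counter; axes as the station's. The lid's middle lies straight above it, its flat top 10 to 19 mm above this point (this varies at random and does not tell which lid is unseated).
- place_4 (a point): Centre of the opening under lid 4 (the -y end of the row), level with the station's top, 70 mm above the counter; axes as the station's. The lid's middle lies straight above it, its flat top 10 to 19 mm above this point (this varies at random and does not tell which lid is unseated).
- seat (a joint): How far the middle of the one unseated lid is pressed down, m: 0 at rest, 0.005 fully home on its rim, negative if pulled up. The seal pushes back about 2 N per mm (10 N at home) and raises the lid again when let go. Does not tell which place the lid is in.
- rock_a (a joint): Tilt of the one unseated lid about the station's x axis, rad: 0 level. Pressed 33 mm from its middle it tips about 0.1 rad under some 3 N, any side alike, until that edge meets the rim, 5 mm down; it levels again when let go.
- rock_b (a joint): The same lid's tilt about the station's y axis, rad: 0 level.
- tumbler: Clear drinking glass, 74 mm across, 90 mm high, standing loose beyond the station; origin at the centre of its underside. A bystander.
- jug: Steel milk jug with a handle, 84 mm across, 100 mm high, standing loose off the -y end of the station; origin at the centre of its underside. A bystander.
- tamper: Dark steel coffee tamper, base 58 mm across, 85 mm high with a narrow waist, standing loose beyond the station; origin at the centre of its underside. A bystander.

How it is judged:
On the way, in this order (a step that is already met when the one before it is completed fails the run):
1. the unseated lid is pressed near an edge and rocks (tips more than 0.035 rad, 2 degrees) ((value of joint any of rock_a, rock_b above 0.035 rad or value of joint any of rock_a, rock_b below -0.035 rad) and contact force between the fingers and anything else above 0.3 N), for 0.04 s.
2. then the same lid is pressed down home (at least 4 of 5 mm) (value of joint seat above 0.004 m and contact force between the fingers and anything else above 3 N), for 0.3 s.
At the end, for the whole second after the job is handed in: The lid that was unseated is held down at least 4 of its 5 mm and level within 0.03 rad, by the fingers pressing with 3 to 45 N; the tumbler, jug and tamper stand upright within 20 mm of where they started (all of step 2 and contact force between the fingers and anything else below 45 N and value of joint rock_a between -0.03 and 0.03 rad and value of joint rock_b between -0.03 and 0.03 rad and distance of each of tumbler, jug, tamper from where it was at the start of the episode below 0.02 m and angle between each of tumbler, jug, tamper's own z axis and vertical below 0.15 rad); the arm keeps its last pose, push and grip.
It fails at once if the unseated lid is pulled up (more than 4 mm) (value of joint seat below -0.004 m).
It fails at once if something is pressed or hit hard (over 100 N) (contact force between the fingers and anything else above 100 N).
It fails at once if a bystander is pushed, lifted or tipped (over 25 mm or 0.35 rad) (distance of any of tumbler, jug, tamper from where it was at the start of the episode above 0.025 m or angle between any of tumbler, jug, tamper's own z axis and vertical above 0.35 rad).
It also fails if it takes over 54 s, if anything falls off the work surface, if the arm or the gripper's body presses on something with over 40 N, if the wrist force passes 120 N, or if a joint passes its speed limit or range.

## Robot

A 6-joint arm with a two-finger parallel gripper is mounted at the origin on the work surface. World frame = base frame: x ahead of the robot, y to its left, z up, the work surface at z = 0. Lengths are in m, angles in rad, forces in N, time in s.
With the tool pointing down it reaches from about 0.35 to 0.85 m from the base axis. Payload 8.1 kg.
Tool frame: the origin (TCP) lies between the finger pads; the fingertips stand tips_ahead ahead of it and the grasp point (between the pads) lies 8 mm behind it (tips_ahead is the distance from the TCP to the fingertips, in m); z points along the fingers, x is the direction in which the jaws open and shut, and the axes are right-handed (so a half turn about z gives the same grasp; the last joint's range is limited). The gripper opens to 93 mm and grips with 3 to 60 N. Pads are 15 mm wide; open, the fingers measure 128 mm over their backs; the gripper's body (75 mm by 188 mm) begins 65 mm behind the grasp point.
Start: joints at [1.178, 0.13, 1.488, -0, 1.523, -0.085], TCP at [0.182, 0.572, 0.23] pointing down, gripper open.
Joint ranges: [-2.96, 2.96], [-0.89, 2.26], [0.02, 2.5], [-1.34, 4.48], [0, 2.73], [-2.66, 2.66]. Speed limits (rad/s): [2.39, 2.39, 2.79, 3.14, 3.14, 3.14].

## Interface

Orientations are given as a rotation vector (axis times angle).
In Python, from plant import * gives the robot as it stands.
- The arm moves only by the tool play_rows, never from a script. Its argument "increments" is a list that holds one entry, the list of rows, each a list of 4 numbers: the shift along the tool's x, y, z in cm, then the turn about the tool's z in rad. A call has 1 to 5 rows; each row is the pose to reach, as a shift and turn from the pose measured when the call began, along the tool's axes at that moment; what a row does not reach only later rows make up. A row lasts 1/10 s, in which the tool goes at most 50 mm and 8.59 degrees, less where a joint would pass 70% of its speed; a pose out of reach is approached as far as the arm can. A call with a gripper value outside its range is refused whole. "jaw" is the finger opening in cm, from 0 to 9.3, set as the call begins (left out, the last holds). The fingers move at their own pace and stop on an object; "squeeze" is the grip in N (left out, the last holds). Time passes only in rows, so rows that repeat a pose let the fingers close. It gives the time, the measured TCP pose, the force and the opening at its end, in the units of the state.
- read_state(): the state, without advancing time (a new reading comes with each control period).
- read_camera(name): name is "scene" or "top"; returns (picture, depth): 420x560x3 uint8, blue, green, red; 420x560 float32, m along the optical axis (not along the pixel's ray), 0 where there is no reading.
- camera_params(name): a dict with "K" (3x3 intrinsics, pixels), "eye" and "orientation" of the camera in the world. Camera axes: x right, y up, looking along -z (the intrinsics and any distortion apply to the point x, -y, -z); pixel columns grow to the right and rows downward; lengths in m; the calibration is good to about 2 mm. A picture is of the moment at which its call begins. camera_params takes no time and is no camera call.
- close_job(): hands the job in, once; it reports no verdict.
The state is a dict: "t": time; "q": joint angles; "dq": joint speeds; "joint_torque": joint torques, N m; "tool_pos": TCP position; "orientation": TCP orientation; "force": force on the tool from outside, world axes, zero at the start; "wrist_torque": the same for the moment, N m; "opening": finger opening in m.
Only numpy, scipy, OpenCV 4.12 (cv2) and the standard library are available. Lean on these libraries where they do the work, as an engineer would, in place of code of your own. Each camera call takes 0.05 s, during which the arm holds its last target.

## Working session

There is one attempt and no reset: what is moved stays moved. The work goes in short steps, Python scripts to look and compute and a tool call to move; the robot and the scene stay as the last step left them, time stands still between calls to the robot, and variables do not carry over. Pictures are saved under pics/ and viewed, and the job is handed in when it is done.

Besides the shell and the picture viewer there is one more tool, called after "Request:" by a JSON object that holds its "name" and its "arguments", one argument or row to a line. play_rows: Moves the arm, as the interface text tells. Its arguments: {"type":"object","properties":{"increments":{"type":"array"},"jaw":{"type":"number"},"squeeze":{"type":"number"}},"required":["increments"]}

```bash
mkdir -p pics; ls; python3 - <<'E'
from plant import *
import cv2,numpy as np
s=read_state();print({k:np.round(v,3).tolist() for k,v in s.items()})
try: print(tips_ahead)
except Exception as e: print(e)
for n in("scene","top"):
    p,d=read_camera(n);cv2.imwrite(f"pics/{n}0.png",p);np.save(f"{n}0.npy",d)
    c=camera_params(n);print(n,{k:np.round(v,4).tolist() if not isinstance(v,str) else v for k,v in c.items()})
E
```

```text
pics
{'t': 0.0, 'q': [1.178, 0.131, 1.489, -0.0, 1.523, -0.085], 'dq': [-0.002, 0.0, -0.001, -0.001, -0.001, -0.001], 'joint_torque': [0.0, -55.984, -49.177, 0.077, 0.036, -0.0], 'tool_pos': [0.182, 0.571, 0.229], 'orientation': [2.535, 1.854, -0.002], 'force': [-0.091, -0.065, -0.237], 'wrist_torque': [0.029, 0.012, -0.008], 'opening': 0.093}
0.011
scene {'K': [[506.7749, 0.0, 275.8799], [0.0, 506.7749, 206.6388], [0.0, 0.0, 1.0]], 'eye': [1.0887, -0.4036, 0.8476], 'orientation': [0.5911, 0.3004, 0.8726]}
top {'K': [[427.9175, 0.0, 277.6], [0.0, 427.9175, 211.7437], [0.0, 0.0, 1.0]], 'eye': [0.544, -0.0864, 1.1151], 'orientation': [0.0771, -0.0542, -1.5796]}
```

View pics/scene0.png

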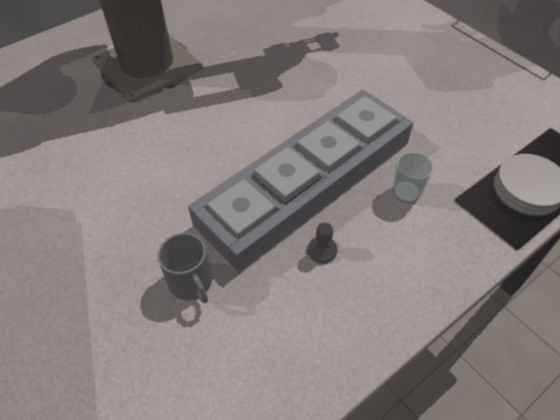

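View pics/top0.png

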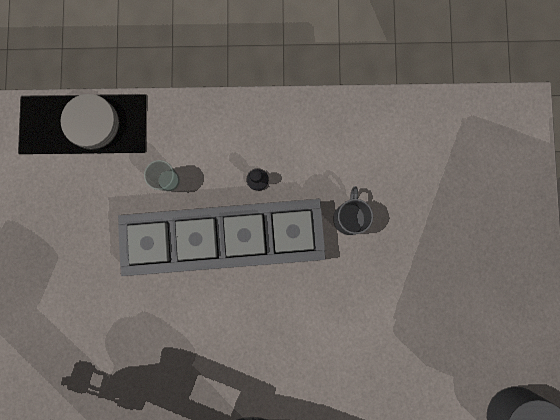

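The scene view shows the lid inlays at about (241,205), (287,170), (328,142) and (367,116). The top view shows them at about (147,243), (196,239), (244,235) and (293,231). The jug is just off the right (-y) end, and the tamper and glass are beyond the station.

```bash
cat > h.py <<'E'
import numpy as np,cv2
from scipy.spatial.transform import Rotation as R
from plant import camera_params
def ray(n,u,v):
    c=camera_params(n);K=np.array(c["K"]);D=c.get("dist",None)
    x=(u-K[0,2])/K[0,0];y=(v-K[1,2])/K[1,1]
    return np.array(c["eye"]),R.from_rotvec(c["orientation"]).as_matrix()@np.array([x,-y,-1.])
def proj(n,P):
    c=camera_params(n);K=np.array(c["K"])
    p=R.from_rotvec(c["orientation"]).as_matrix().T@(np.array(P)-c["eye"]);return K[0,2]+K[0,0]*p[0]/-p[2],K[1,2]-K[1,1]*p[1]/-p[2]
def tri(a,b):
    (o1,d1),(o2,d2)=ray("scene",*a),ray("top",*b)
    s=np.linalg.lstsq(np.c_[d1,-d2],o2-o1,rcond=None)[0]
    p,q=o1+s[0]*d1,o2+s[1]*d2;return (p+q)/2,np.linalg.norm(p-q)
E
python3 - <<'E'
from h import *
print(camera_params("top").keys())
print(proj("top",[0,0,0]),proj("scene",[0,0,0]),proj("top",[.182,.571,.229]))
dt=np.load("top0.npy");ds=np.load("scene0.npy")
def cent(n,u,v):
    im=cv2.imread(f"pics/{n}0.png",0); r=14 if n=="top" else 16
    c=im[v-r:v+r+1,u-r:u+r+1].astype(float)
    t,m=cv2.threshold(c.astype(np.uint8),0,255,cv2.THRESH_BINARY_INV+cv2.THRESH_OTSU)
    k,l,st,ce=cv2.connectedComponentsWithStats(m)
    i=l[r,r];return ce[i][0]+u-r,ce[i][1]+v-r,st[i][4]
S=[(367,116),(328,142),(287,170),(241,205)];T=[(147,243),(196,239),(244,235),(293,231)]
for s,t in zip(S,T):
    a=cent("scene",*s);b=cent("top",*t)
    p,g=tri(a[:2],b[:2])
    o,d=ray("top",*b[:2]);z=np.median(dt[t[1]-3:t[1]+4,t[0]-3:t[0]+4])
    o2,d2=ray("scene",*a[:2]);z2=np.median(ds[s[1]-3:s[1]+4,s[0]-3:s[0]+4])
    print(np.round(a,1),np.round(b,1),p.round(4),round(g,4),(o+z*d).round(4),(o2+z2*d2).round(4))
for t in [(165,180),(258,180),(355,215),(350,260),(136,219),(225,268),(270,206)]:
    o,d=ray("top",*t);print(t,(o+dt[t[1],t[0]]*d).round(4))
E
python3 -c "
import cv2
a=cv2.imread('pics/top0.png')[190:290,100:400];cv2.imwrite('pics/topc.png',cv2.resize(a,(800,267),interpolation=cv2.INTER_CUBIC))
a=cv2.imread('pics/scene0.png')[80:280,180:430];cv2.imwrite('pics/scenec.png',cv2.resize(a,(750,600),interpolation=cv2.INTER_CUBIC))"
```

```text
dict_keys(['K', 'eye', 'orientation'])
(np.float64(251.66671775474734), np.float64(466.79005567796037)) (np.float64(146.78266072329038), np.float64(64.28954796932956)) (np.float64(-40.4461127455383), np.float64(430.88160129669575))
[366.1 115.2 128. ] [146.4 242.6 154. ] [0.5594 0.2469 0.0822] 0.0012 [0.559  0.2457 0.0843] [0.5624 0.2441 0.0861]
[328.  141.7 146. ] [195.1 238.7 154. ] [0.5677 0.1288 0.0828] 0.0018 [0.5671 0.1274 0.0859] [0.5703 0.1274 0.0861]
[286.2 169.7 178. ] [243.6 234.7 159. ] [0.576  0.0112 0.0863] 0.0015 [0.5755 0.0102 0.0896] [0.5796 0.0093 0.091 ]
[240.5 204.2 207. ] [292.5 230.8 157. ] [ 0.5845 -0.1068  0.0788] 0.0013 [ 0.584  -0.1073  0.0827] [ 0.588  -0.1082  0.0837]
(165, 180) [0.7244 0.2256 0.0019]
(258, 180) [ 0.7098 -0.0242  0.0755]
(355, 215) [ 0.6263 -0.2713  0.0058]
(350, 260) [ 0.5104 -0.2563  0.0016]
(136, 219) [0.6172 0.2765 0.0713]
(225, 268) [0.4926 0.067  0.001 ]
(270, 206) [ 0.6459 -0.053   0.0699]
```

View pics/topc.png

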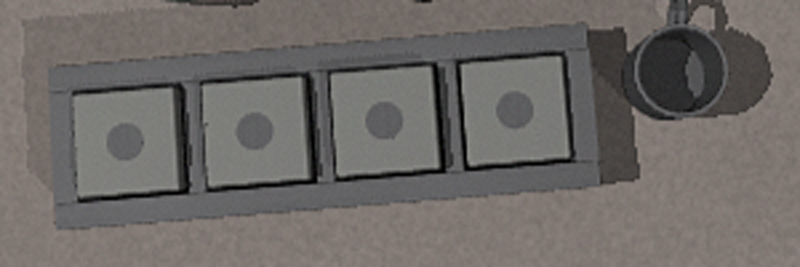

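View pics/scenec.png

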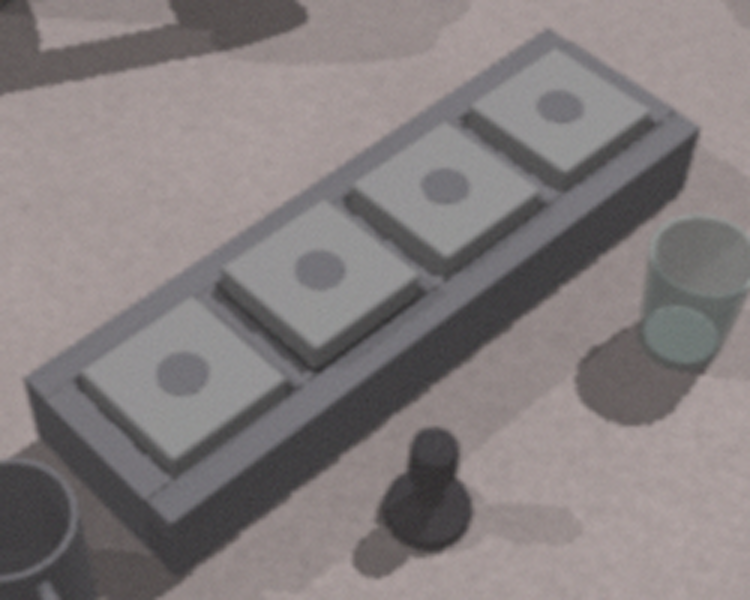

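```bash
cat > inc.py <<'E'
import sys
from h import *
from plant import read_state
def inc(P,yaw=None):
    s=read_state();M=R.from_rotvec(s["orientation"]).as_matrix()
    a=np.arctan2(M[1,0],M[0,0]);w=0 if yaw is None else -(yaw-a)
    print("t",round(s["t"],2),"pos",np.round(s["tool_pos"],4),"F",np.round(s["force"],2),"op",round(s["opening"],4),"xyaw",round(a,3),"zax",M[:,2].round(3))
    print("inc cm",(M.T@(np.array(P)-s["tool_pos"])*100).round(2),"turn",round(w,3))
L={1:[.560,.246],2:[.568,.128],3:[.5765,.0105],4:[.585,-.1075]}
if __name__=="__main__":
    k=int(sys.argv[1]);off=float(sys.argv[2]);z=float(sys.argv[3])
    inc([L[k][0]+off*np.cos(.071),L[k][1]+off*np.sin(.071),z],1.642)
E
python3 inc.py 1 -.033 .125
```

```text
t 0.1 pos [0.1816 0.5713 0.2287] F [ 0.05  0.33 -0.46] op 0.0931 xyaw 1.263 zax [-0.001 -0.002 -1.   ]
inc cm [-20.74  42.86  10.4 ] turn -0.379
```

Request:
{"name": "play_rows", "arguments": {
  "increments": [
    [[-2, 4, 0.5, -0.1], [-4, 8.2, 1, -0.2], [-6.2, 12.8, 1.5, -0.3], [-8.3, 17, 2, -0.35], [-10.4, 21.4, 2.5, -0.379]]
  ],
  "jaw": 0,
  "squeeze": 10
}}

```text
t: 0.6
tool_pos: [0.3547, 0.4057, 0.2032]
orientation: [2.138, 2.301, -0.003]
force: [0.3, 0.1, -0.0]
opening: 0.0575
```

```bash
python3 inc.py 1 -.033 .125
```

```text
t 0.6 pos [0.3547 0.4057 0.2032] F [ 0.35  0.11 -0.01] op 0.0575 xyaw 1.645 zax [-0.001 -0.002 -1.   ]
inc cm [-17.42  16.     7.84] turn 0.003
```

Request:
{"name": "play_rows", "arguments": {
  "increments": [
    [[-3.5, 3.2, 0, 0], [-7, 6.4, 0, 0], [-10.5, 9.6, 1, 0], [-14, 12.8, 2.5, 0], [-17.4, 16, 4.5, 0]]
  ]
}}

```text
t: 1.1
tool_pos: [0.5282, 0.2428, 0.1589]
orientation: [2.138, 2.301, -0.001]
force: [0.4, 1.2, -0.4]
opening: 0.0171
```

```bash
python3 inc.py 1 -.033 .105
```

```text
t 1.1 pos [0.5282 0.2428 0.1589] F [ 0.36  1.15 -0.42] op 0.0171 xyaw 1.644 zax [ 0.    -0.001 -1.   ]
inc cm [ 0.1  -0.11  5.39] turn 0.002
```

Request:
{"name": "play_rows", "arguments": {
  "increments": [
    [[0.1, -0.1, 1.5, 0], [0.1, -0.1, 3, 0], [0.1, -0.1, 4.5, 0], [0.1, -0.1, 5.2, 0], [0.1, -0.1, 5.2, 0]]
  ]
}}

```text
t: 1.6
tool_pos: [0.5255, 0.2445, 0.1054]
orientation: [2.136, 2.303, -0.004]
force: [0.0, -0.2, -0.0]
opening: 0.0005
```

```bash
python3 inc.py 1 -.033 .095; python3 - <<'E'
from plant import *
import cv2
p,d=read_camera("scene");cv2.imwrite("pics/s1.png",cv2.resize(p[30:230,250:500],(750,600),interpolation=cv2.INTER_CUBIC))
E
```

```text
t 1.6 pos [0.5255 0.2445 0.1054] F [ 0.02 -0.21 -0.03] op 0.0005 xyaw 1.646 zax [-0.002 -0.002 -1.   ]
inc cm [-0.09  0.15  1.04] turn 0.004
```

View pics/s1.png

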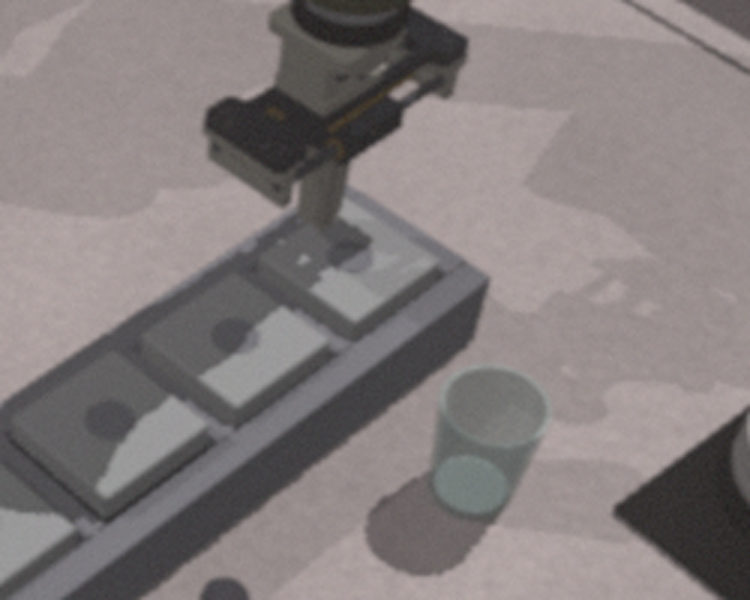

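The shut fingertips (~(318,220) in the crop) are above the robot-side edge of lid 1. I'll go down in small steps.

Request:
{"name": "play_rows", "arguments": {
  "increments": [
    [[0, 0, 0.2, 0], [0, 0, 0.4, 0], [0, 0, 0.6, 0], [0, 0, 0.7, 0], [0, 0, 0.7, 0]]
  ]
}}

```text
t: 2.15
tool_pos: [0.5262, 0.2445, 0.0995]
orientation: [2.136, 2.303, -0.002]
force: [-0.7, 0.4, 0.4]
opening: 0.0003
```

Request:
{"name": "play_rows", "arguments": {
  "increments": [
    [[0, 0, 0.1, 0], [0, 0, 0.2, 0], [0, 0, 0.2, 0]]
  ]
}}

```text
t: 2.45
tool_pos: [0.5261, 0.2444, 0.0973]
orientation: [2.136, 2.303, -0.003]
force: [-0.2, -0.5, -0.9]
opening: 0.0004
```

Request:
{"name": "play_rows", "arguments": {
  "increments": [
    [[0, 0, 0.1, 0], [0, 0, 0.1, 0]]
  ]
}}

```text
t: 2.65
tool_pos: [0.5261, 0.2443, 0.0961]
orientation: [2.136, 2.303, -0.003]
force: [-0.4, -1.0, -0.4]
opening: 0.0002
```

Request:
{"name": "play_rows", "arguments": {
  "increments": [
    [[0, 0, 0.1, 0], [0, 0, 0.1, 0]]
  ]
}}

```text
t: 2.85
tool_pos: [0.5262, 0.2444, 0.0952]
orientation: [2.136, 2.303, -0.003]
force: [1.0, -0.3, 2.0]
opening: 0.0002
```

Request:
{"name": "play_rows", "arguments": {
  "increments": [
    [[0, 0, 0.1, 0], [0, 0, 0.1, 0]]
  ]
}}

```text
t: 3.05
tool_pos: [0.5262, 0.2444, 0.0952]
orientation: [2.136, 2.303, -0.003]
force: [-4.9, -1.2, 8.4]
opening: 0.0007
```

```bash
python3 inc.py 1 -.033 .095
```

```text
t 3.05 pos [0.5262 0.2444 0.0952] F [-4.92 -1.22  8.41] op 0.0007 xyaw 1.646 zax [-0.001 -0.002 -1.   ]
inc cm [-0.08  0.08  0.02] turn 0.004
```

Lid 1 doesn't give: no motion, and the force rises to 8 N. Next is lid 2.

Request:
{"name": "play_rows", "arguments": {
  "increments": [
    [[0, 0, -0.8, 0], [0, 0, -2, 0]]
  ]
}}

```text
t: 3.25
tool_pos: [0.5257, 0.2442, 0.1151]
orientation: [2.137, 2.303, -0.005]
force: [0.5, 0.0, 0.1]
opening: 0.0008
```

```bash
python3 inc.py 2 -.033 .100
```

```text
t 3.25 pos [0.5257 0.2442 0.1151] F [0.47 0.02 0.07] op 0.0008 xyaw 1.646 zax [-0.002 -0.002 -1.   ]
inc cm [-11.89   0.05   1.54] turn 0.004
```

Request:
{"name": "play_rows", "arguments": {
  "increments": [
    [[-4, 0, 0, 0], [-8, 0, 0, 0], [-11.8, 0, 0, 0], [-11.9, 0.05, 0.8, 0], [-11.9, 0.05, 1.2, 0]]
  ]
}}

```text
t: 3.75
tool_pos: [0.5355, 0.125, 0.1037]
orientation: [2.139, 2.301, -0.003]
force: [0.5, 0.0, 0.1]
opening: 0.0001
```

```bash
python3 inc.py 2 -.033 .099
```

```text
t 3.75 pos [0.5355 0.125  0.1037] F [0.49 0.04 0.1 ] op 0.0001 xyaw 1.644 zax [-0.001 -0.002 -1.   ]
inc cm [ 0.07 -0.04  0.47] turn 0.002
```

Request:
{"name": "play_rows", "arguments": {
  "increments": [
    [[0, 0, 0.2, 0], [0, 0, 0.4, 0], [0, 0, 0.5, 0], [0, 0, 0.5, 0]]
  ]
}}

```text
t: 4.15
tool_pos: [0.5353, 0.1257, 0.0985]
orientation: [2.138, 2.302, -0.004]
force: [0.1, 0.3, -0.1]
opening: 0.0002
```

Request:
{"name": "play_rows", "arguments": {
  "increments": [
    [[0, 0, 0.1, 0], [0, 0, 0.1, 0]]
  ]
}}

```text
t: 4.35
tool_pos: [0.5352, 0.126, 0.0975]
orientation: [2.137, 2.303, -0.004]
force: [-0.0, 0.4, 0.1]
opening: 0.0
```

Request:
{"name": "play_rows", "arguments": {
  "increments": [
    [[0, 0, 0.1, 0], [0, 0, 0.1, 0]]
  ]
}}

```text
t: 4.55
tool_pos: [0.5352, 0.1261, 0.0963]
orientation: [-2.137, -2.302, 0.004]
force: [0.1, 0.1, 0.9]
opening: 0.0008
```

Request:
{"name": "play_rows", "arguments": {
  "increments": [
    [[0, 0, 0.1, 0], [0, 0, 0.1, 0]]
  ]
}}

```text
t: 4.75
tool_pos: [0.535, 0.126, 0.0953]
orientation: [-2.137, -2.302, 0.004]
force: [-0.5, -0.7, 0.5]
opening: 0.0004
```

Request:
{"name": "play_rows", "arguments": {
  "increments": [
    [[0, 0, 0.1, 0], [0, 0, 0.1, 0]]
  ]
}}

```text
t: 4.95
tool_pos: [0.5349, 0.126, 0.0942]
orientation: [-2.137, -2.302, 0.004]
force: [-1.3, -1.0, 3.2]
opening: 0.0002
```

Request:
{"name": "play_rows", "arguments": {
  "increments": [
    [[0, 0, 0.1, 0], [0, 0, 0.1, 0]]
  ]
}}

```text
t: 5.15
tool_pos: [0.5346, 0.126, 0.0932]
orientation: [-2.137, -2.302, 0.005]
force: [-3.2, 0.4, 3.2]
opening: 0.0005
```

Request:
{"name": "play_rows", "arguments": {
  "increments": [
    [[0, 0, 0.1, 0], [0, 0, 0.1, 0]]
  ]
}}

```text
t: 5.35
tool_pos: [0.5345, 0.126, 0.0922]
orientation: [-2.137, -2.302, 0.005]
force: [-3.8, -0.3, 5.6]
opening: 0.0006
```

```bash
python3 inc.py 2 0 .11; python3 - <<'E'
from plant import *
import cv2
p,d=read_camera("scene");cv2.imwrite("pics/s2.png",cv2.resize(p[60:220,240:440],(800,600),interpolation=cv2.INTER_CUBIC))
E
```

```text
t 5.35 pos [0.5345 0.126  0.0922] F [-3.81 -0.26  5.57] op 0.0006 xyaw 1.645 zax [-0.003 -0.002 -1.   ]
inc cm [-0.05  3.35 -1.79] turn 0.003
```

View pics/s2.png

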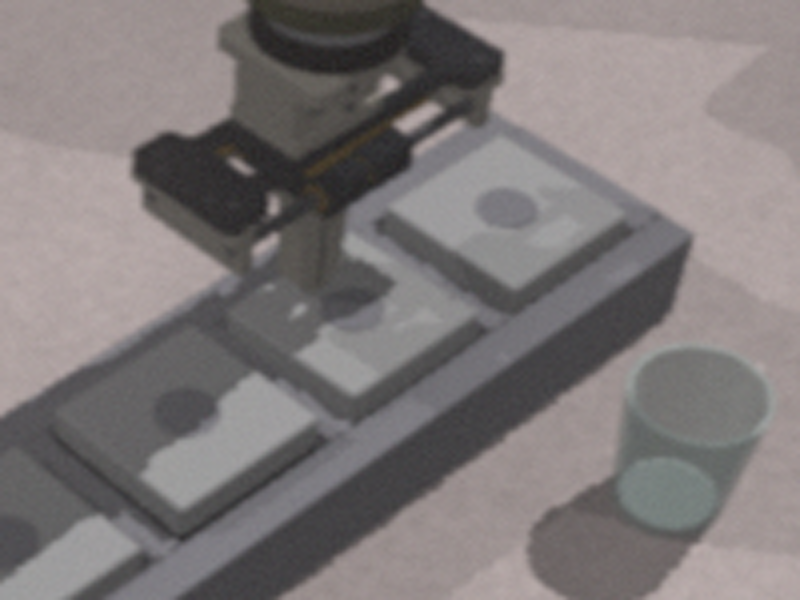

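Lid 2 gives about 4 mm at 3–5 N under the tips, which show at ~(315,270) on its near edge. So it is the unseated one. I'll lift off, go to its middle and press.

Request:
{"name": "play_rows", "arguments": {
  "increments": [
    [[0, 0, -0.8, 0], [0, 0, -1.6, 0], [0, 1.7, -1.6, 0], [0, 3.35, -1.6, 0], [0, 3.35, -1.2, 0]]
  ]
}}

```text
t: 5.9
tool_pos: [0.5704, 0.1286, 0.1058]
orientation: [2.137, 2.301, -0.001]
force: [-0.4, -0.1, -0.1]
opening: -0.0001
```

```bash
python3 inc.py 2 0 .0965; python3 - <<'E'
from plant import *
import cv2
p,d=read_camera("scene");cv2.imwrite("pics/s3.png",cv2.resize(p[60:220,240:440],(800,600),interpolation=cv2.INTER_CUBIC))
p,d=read_camera("top");cv2.imwrite("pics/t3.png",cv2.resize(p[150:300,100:400],(800,400),interpolation=cv2.INTER_CUBIC))
E
```

```text
t 5.9 pos [0.5704 0.1286 0.1058] F [-0.38 -0.11 -0.1 ] op -0.0001 xyaw 1.645 zax [ 0.001 -0.001 -1.   ]
inc cm [-0.04 -0.24  0.93] turn 0.003
```

View pics/s3.png

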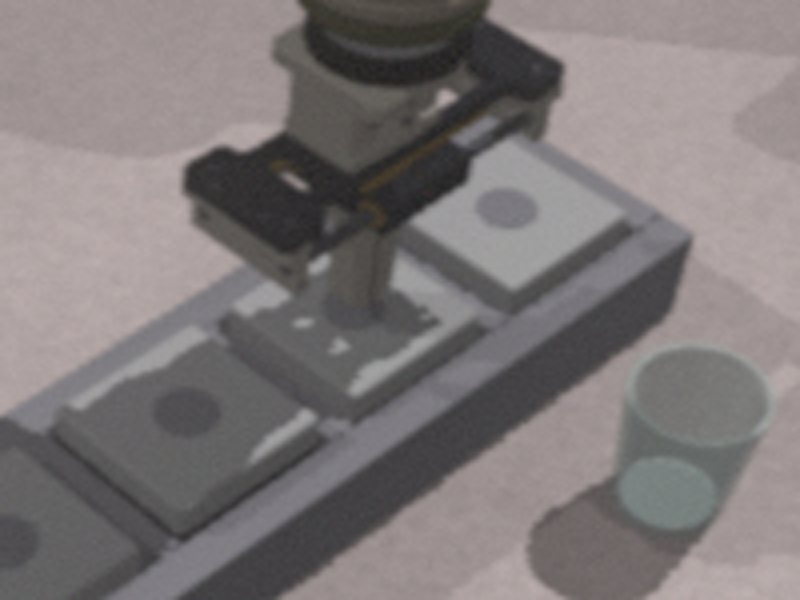

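View pics/t3.png

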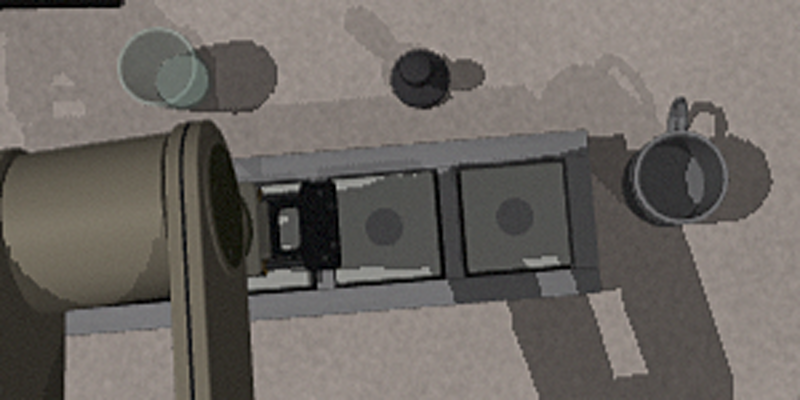

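Request:
{"name": "play_rows", "arguments": {
  "increments": [
    [[0, -0.2, 0.3, 0], [0, -0.25, 0.6, 0], [0, -0.25, 0.8, 0], [0, -0.25, 0.8, 0]]
  ]
}}

```text
t: 6.4
tool_pos: [0.5644, 0.1282, 0.0954]
orientation: [-2.136, -2.301, 0.008]
force: [-0.7, -0.2, 1.3]
opening: 0.0003
```

```bash
python3 inc.py 2 0 .0915; python3 - <<'E'
from plant import *
from h import proj
import cv2
s=read_state();t=s["tool_pos"].copy() if hasattr(s["tool_pos"],"copy") else list(s["tool_pos"]);t[2]-=.011;print(proj("scene",t),proj("scene",[.568,.128,.0855]))
p,d=read_camera("scene");cv2.imwrite("pics/s4.png",cv2.resize(p[110:170,288:368],(800,600),interpolation=cv2.INTER_CUBIC))
E
```

```text
t 6.4 pos [0.5644 0.1282 0.0954] F [-0.66 -0.16  1.27] op 0.0003 xyaw 1.645 zax [-0.005 -0.002 -1.   ]
inc cm [-0.05  0.36  0.39] turn 0.003
(np.float64(326.3478618293562), np.float64(140.48625511089188)) (np.float64(327.45836996919485), np.float64(141.1442482458804))
```

View pics/s4.png

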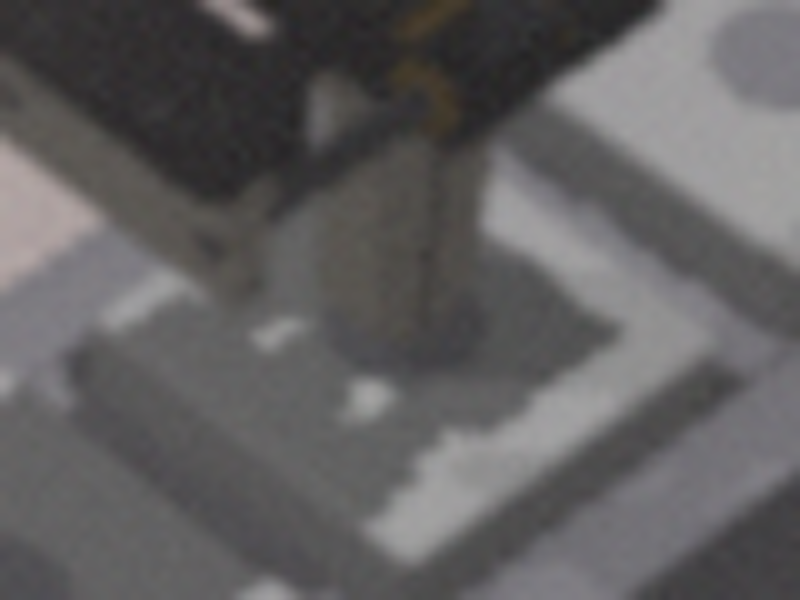

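Request:
{"name": "play_rows", "arguments": {
  "increments": [
    [[-0.05, 0.2, -0.4, 0], [-0.05, 0.4, -0.4, 0], [-0.05, 0.4, -0.4, 0], [-0.05, 0.4, -0.2, 0], [-0.05, 0.4, -0.2, 0]]
  ]
}}

```text
t: 6.95
tool_pos: [0.5684, 0.128, 0.0971]
orientation: [-2.136, -2.301, 0.008]
force: [0.4, -0.5, -0.3]
opening: 0.0002
```

```bash
python3 inc.py 2 0 .0915
```

```text
t 6.95 pos [0.5684 0.128  0.0971] F [ 0.39 -0.51 -0.3 ] op 0.0002 xyaw 1.645 zax [-0.005 -0.002 -1.   ]
inc cm [ 0.   -0.04  0.56] turn 0.003
```

Centred within 0.5 mm; now pressing slowly.

Request:
{"name": "play_rows", "arguments": {
  "increments": [
    [[0, 0, 0.1, 0], [0, 0, 0.2, 0], [0, 0, 0.3, 0], [0, 0, 0.3, 0]]
  ]
}}

```text
t: 7.35
tool_pos: [0.5686, 0.128, 0.0944]
orientation: [-2.136, -2.301, 0.007]
force: [0.2, 0.5, 3.4]
opening: 0.0009
```

Request:
{"name": "play_rows", "arguments": {
  "increments": [
    [[0, 0, 0.1, 0], [0, 0, 0.2, 0], [0, 0, 0.2, 0]]
  ]
}}

```text
t: 7.65
tool_pos: [0.5687, 0.1281, 0.0928]
orientation: [-2.136, -2.301, 0.007]
force: [-1.7, 1.4, 5.9]
opening: 0.0003
```

Request:
{"name": "play_rows", "arguments": {
  "increments": [
    [[0, 0, 0.15, 0], [0, 0, 0.15, 0]]
  ]
}}

```text
t: 7.85
tool_pos: [0.5688, 0.1281, 0.092]
orientation: [-2.136, -2.301, 0.007]
force: [-3.0, -1.0, 9.4]
opening: 0.0005
```

Request:
{"name": "play_rows", "arguments": {
  "increments": [
    [[0, 0, 0.15, 0], [0, 0, 0.2, 0], [0, 0, 0.2, 0]]
  ]
}}

```text
t: 8.15
tool_pos: [0.5686, 0.128, 0.0913]
orientation: [-2.136, -2.301, 0.007]
force: [-8.4, -1.0, 14.0]
opening: 0.0002
```

Request:
{"name": "play_rows", "arguments": {
  "increments": [
    [[0, 0, 0.15, 0], [0, 0, 0.2, 0], [0, 0, 0.2, 0]]
  ]
}}

```text
t: 8.45
tool_pos: [0.5686, 0.128, 0.0912]
orientation: [-2.136, -2.301, 0.007]
force: [-8.5, -1.5, 19.1]
opening: 0.0005
```

Request:
{"name": "play_rows", "arguments": {
  "increments": [
    [[0, 0.1, 0.25, 0], [0, 0.1, 0.25, 0], [0, 0.1, 0.25, 0], [0, 0.1, 0.25, 0], [0, 0.1, 0.25, 0]]
  ]
}}

```text
t: 8.95
tool_pos: [0.5687, 0.1281, 0.0912]
orientation: [-2.135, -2.301, 0.01]
force: [-15.8, -3.2, 25.8]
opening: 0.0007
```

```bash
python3 inc.py 2 0 .0915; python3 - <<'E'
from plant import *
import cv2
p,d=read_camera("scene");cv2.imwrite("pics/s5.png",cv2.resize(p[60:280,150:450],(800,586),interpolation=cv2.INTER_CUBIC))
s=read_state();print(s["t"],s["force"],s["tool_pos"])
E
```

```text
t 8.95 pos [0.5687 0.1281 0.0912] F [-15.79  -3.21  25.83] op 0.0007 xyaw 1.646 zax [-0.006 -0.003 -1.   ]
inc cm [-0.   -0.07 -0.03] turn 0.004
9.0 [-16.08629251  -2.25372383  26.08030526] [0.56872044 0.12804007 0.09118412]
```

View pics/s5.png

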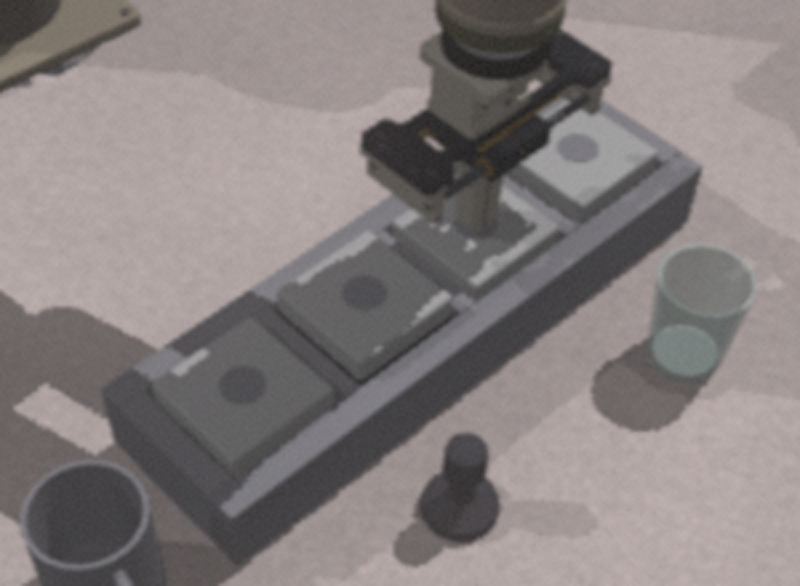

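The lid is home: the tips stay at z 0.0912 while the force rises. The sideways load is larger than needed, so I'll ease it while holding down.

Request:
{"name": "play_rows", "arguments": {
  "increments": [
    [[0, -0.05, 0.22, 0], [0, -0.1, 0.22, 0], [0, -0.1, 0.22, 0], [0, -0.1, 0.22, 0], [0, -0.1, 0.22, 0]]
  ]
}}

```text
t: 9.5
tool_pos: [0.5685, 0.128, 0.0912]
orientation: [-2.136, -2.302, 0.007]
force: [-6.3, -2.1, 17.1]
opening: 0.0003
```

```bash
python3 inc.py 2 0 .0915
```

```text
t 9.5 pos [0.5685 0.128  0.0912] F [-6.34 -2.12 17.13] op 0.0003 xyaw 1.646 zax [-0.004 -0.003 -1.   ]
inc cm [ 0.   -0.05 -0.03] turn 0.004
```

```bash
python3 - <<'E'
from plant import *
for i in range(3):
    read_camera("top");s=read_state();print(s["t"],s["force"].round(1) if hasattr(s["force"],"round") else s["force"],s["tool_pos"][2])
if s["force"][2]>12 and s["tool_pos"][2]<.0917: print("closing",close_job())
E
```

```text
9.55 [-6.  -1.1 16.5] 0.09123141167773276
9.6 [-7.1 -1.1 16.7] 0.09122960612585199
9.65 [-6.2 -1.6 15.7] 0.09124287755905981
the job is handed in; nothing more can be done
closing None
```

The unseated lid is lid 2. It is pressed fully home, and I handed the job in at 9.65 s with the fingertips still holding it down in its middle.

- **Finding it:** I pressed near the robot-side edge of lid 1 with shut fingertips. It did not move while the force rose to 8 N. Lid 2 gave about 4 mm at 3–5 N in the same spot, so it is the one that rocks. I did not press lids 3 and 4, as only one lid is unseated.
- **Pressing it home:** My first touch in the middle of lid 2 landed about 4 mm off centre. I lifted, re-centred to within 0.5 mm and pressed down about 5 mm until the lid stopped while the force kept rising.
- **Last checks:** The tip height was steady at about 80 mm, with about 16 N pressing down. About 6 N of sideways load remained, after I had eased it from a peak of 16 N.
- **Not measured directly:** I took the rocking, the 5 mm travel and the level from tip height and force, since the lid's own joints cannot be read.
- **Bystanders:** In the last picture I viewed, before the final easing, the glass, tamper and jug stood where they started.

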